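# Return two sample drawers to the shells they fit

### The job

Two sample drawers were left out on the lab bench. Put each one into the empty shell that it fits and push it fully home, so that its front panel closes flat against the shell. Keep the drawers level so that nothing spills, and leave the other things on the bench where they are.

Things in the scene. Friction and masses are not known exactly. Their poses are not given: they have to be found in the camera images.
- wide_drawer: Low, wide white drawer, open on top: tray 100 mm long (x), 96 mm wide, 38 mm high, rear (+x) corners bevelled 7 mm; at its -x end a front panel 4 mm thick, 6 mm wider than the tray on either side, 44 mm high. Fixed cassettes on its floor, up to 10 mm. 0.35 kg. Origin: centre of the tray's underside, 50 mm from the panel's rear face; x points from panel to rear, which enters the shell first.
- partition_top (a point): Middle of the top edge of the wide drawer's lengthwise partition (5 mm thick, as high as the walls, 38 mm above the underside, straight above the drawer's origin). It can be pinched from above, with 42 mm clear on either side; the drawer balances about 4 mm from here towards its front panel.
- tall_drawer: Tall, narrow white drawer, open on top: tray 100 mm long (x), 54 mm wide, 58 mm high, rear (+x) corners bevelled 7 mm; at its -x end a front panel 4 mm thick, 6 mm wider than the tray on either side, 64 mm high. Two fixed pots inside, 47 mm high. 0.30 kg. Origin: centre of the tray's underside, 50 mm from the panel's rear face; x points from panel to rear, which enters the shell first.
- wide_pull (a point): Middle of the outer edge of the pull ledge on the wide drawer's front panel, 26 mm above its underside and 64 mm from its origin (-x). The ledge is 34 mm wide, 4 mm thick, and stands 10 mm out from the panel: push here.
- tall_pull (a point): Middle of the outer edge of the pull ledge on the tall drawer's front panel, 26 mm above its underside and 64 mm from its origin (-x). The ledge is 34 mm wide, 4 mm thick, and stands 10 mm out from the panel: push here.
- wide_shell: Low, wide fixed grey sheet shell, open only at its -x end, towards the robot: outside 108 mm long, 108 mm wide, 47 mm high; walls 3 mm, floor 2 mm. Origin at bench height on the centre line, 50 mm inside the mouth; x points into the shell. A drawer fully home has its origin 2 mm straight above this one, axes the same way, its front panel flat against the rim.
- wide_mouth (a point): Middle of the wide shell's mouth, on its sill, 2 mm above the bench. The mouth is 102 mm wide and 42 mm high: 3 mm to spare on either side of its drawer, 4 mm above. The sill is bevelled, so a drawer pushed along the bench rides up it.
- tall_shell: Tall, narrow fixed grey sheet shell, open only at its -x end, towards the robot: outside 108 mm long, 66 mm wide, 67 mm high; walls 3 mm, floor 2 mm. Origin at bench height on the centre line, 50 mm inside the mouth; x points into the shell. A drawer fully home has its origin 2 mm straight above this one, axes the same way, its front panel flat against the rim.
- tall_mouth (a point): Middle of the tall shell's mouth, on its sill, 2 mm above the bench. The mouth is 60 mm wide and 62 mm high: 3 mm to spare on either side of its drawer, 4 mm above. The sill is bevelled, so a drawer pushed along the bench rides up it.
- closed_unit: A third unit of the same make, already closed with its own drawer and fixed: 86 mm wide, 57 mm high, 108 mm long, white front panel and pull ledge towards the robot. Nothing to do here. Origin and axes as for the two empty shells. The three units stand in a row on the bench in any order.
- tube_rack: Bystander: loose white ridge-shaped tube rack, 90 x 170 mm, 60 mm high. Origin: centre of its underside, the ridge runs along y. Leave it alone.
- tub: Bystander: loose open white tub, 130 (x) x 95 (y) mm, 60 mm high. Origin: centre of its underside. Leave it alone.
- weigh_boat: Bystander: loose white weighing dish, about 80 mm square and 24 mm high. Origin: centre of its underside. Leave it alone.

How it is judged:
At the end, for the whole second after the job is handed in: The wide drawer is in the wide shell and the tall drawer in the tall shell, each pushed home (front panel within 4 mm of the shell's rim), centred within 6 mm, straight within 0.08 rad, level within 0.06 rad, resting on the shell's floor and at rest (x of wide_drawer in the frame of wide_shell between -0.004 and 0.006 m and y of wide_drawer in the frame of wide_shell between -0.006 and 0.006 m and z of wide_drawer in the frame of wide_shell below 0.007 m and angle between the x axis of wide_drawer and the x axis of wide_shell, either way round below 0.08 rad and angle between each of wide_drawer, tall_drawer's own z axis and vertical below 0.06 rad and linear speed of each of wide_drawer, tall_drawer below 0.02 m/s and x of tall_drawer in the frame of tall_shell between -0.004 and 0.006 m and y of tall_drawer in the frame of tall_shell between -0.006 and 0.006 m and z of tall_drawer in the frame of tall_shell below 0.007 m and angle between the x axis of tall_drawer and the x axis of tall_shell, either way round below 0.08 rad); the robot touches nothing.
It fails at once if the wide drawer is tipped more than 0.4 rad from level (angle between wide_drawer's own z axis and vertical above 0.4 rad).
It fails at once if the tall drawer is tipped more than 0.4 rad from level (angle between tall_drawer's own z axis and vertical above 0.4 rad).
It fails at once if the tube rack is moved by more than 30 mm (distance of tube_rack from where it was at the start of the episode above 0.03 m).
It fails at once if the tub is moved by more than 30 mm (distance of tub from where it was at the start of the episode above 0.03 m).
It fails at once if the weighing dish is moved by more than 30 mm (distance of weigh_boat from where it was at the start of the episode above 0.03 m).
It also fails if it takes over 72 s, if anything falls off the work surface, if the arm or the gripper's body presses on something with over 40 N, if the wrist force passes 120 N, or if a joint passes its speed limit or range.

### The arm

A 6-joint arm with a two-finger parallel gripper is mounted at the origin on the work surface. World frame = base frame: x ahead of the robot, y to its left, z up, the work surface at z = 0. Lengths are in m, angles in rad, forces in N, time in s.
With the tool pointing down it reaches from about 0.3 to 0.85 m from the base axis. Payload 5.4 kg.
Tool frame: the origin (TCP) lies at the very end of the fingers, on their centre line; the grasp point (between the pads) lies arm.grip_depth behind it (arm.grip_depth is the distance from the TCP to the grasp point, in m); z points along the fingers, y is the line along which they close (so a half turn about z gives the same grasp; the last joint's range is limited). The gripper opens to 85 mm and grips with 20 to 120 N. Pads are 22 mm wide; open, the fingers measure 114 mm over their backs; the gripper's body (76 mm by 85 mm) begins 54 mm behind the grasp point. The pads swing forward as they close: fully open they stand 13 mm farther back than shut.
Start: joints at [-1.412, 0.158, 1.597, -0, 1.386, -0.21], TCP at [0.207, -0.536, 0.231] pointing down, gripper open.
Joint ranges: [-2.91, 2.91], [-0.94, 2.29], [0.18, 2.7], [-1.29, 4.43], [0.17, 2.64], [-3, 3]. Speed limits (rad/s): [2.57, 2.57, 3.14, 3.14, 3.14, 3.14].

### API

Orientations are given as a unit quaternion [x, y, z, w].
In Python, from cell import arm, optics, spotter gives the robot as it stands. The module is installed in compiled form; this text tells all that it offers.
- The arm moves only by the tool apply_moves, never from a script. Its arguments are lists of equal length, an entry for each row: "grip": the closure, from 0 (fully open) to 1 (shut); "xyz": the shift along the world's x, y, z in units of 0.4 m (1.0 is 0.4 m), a list of three; "turn": the turn, a rotation vector about the world's x, y, z in units of 45 degrees (1.0 is 45 degrees), a list of three. In form: {"grip": [grip, ...], "xyz": [[dx, dy, dz], ...], "turn": [[rx, ry, rz], ...]}. A call has 1 to 8 rows; each row is the pose to reach, as a shift and turn from the pose commanded when the call began; what a row does not reach only later rows make up. A row lasts 1/8 s, in which the tool goes at most 62.5 mm and 10.7 degrees, less where a joint would pass 70% of its speed; a pose out of reach is approached as far as the arm can. A call with a number of a shift or a turn outside -1 to 1 is refused whole. A call with a gripper value outside its range is refused whole. The fingers move at their own pace and stop on an object; "grip_force" is the grip in N (left out, the last holds). Time passes only in rows, so rows that repeat a pose let the fingers close. It gives the time, the measured TCP pose, the force, the opening and the grip force at its end, in the units of the state.
- arm.get_state(): the state, without advancing time (a new reading comes with each control period).
- optics.camera(name): name is "side" or "top" or "wrist"; returns the picture (420x560x3 uint8, blue, green, red); there is no depth.
- optics.camera_params(name): a dict with "fov_y" (degrees; the focal length in pixels is half the picture's height over the tangent of half this angle, whatever the lens; pixels are square), "cx", "cy" (the principal point, pixels), "T" (4x4, takes a point from camera to world coordinates). Camera axes: x right, y up, looking along -z (the intrinsics and any distortion apply to the point x, -y, -z); pixel columns grow to the right and rows downward; lengths in m; the calibration is good to about 2 mm. The wrist camera is an equidistant fisheye: a pixel r from the principal point sees the ray r / f radians off the axis. A picture is of the moment at which its call begins: read the wrist's pose just before it. camera_params takes no time and is no camera call; for the wrist camera it gives the pose at the moment of the call.
- arm.hand_in(): hands the job in; it is judged then, once.
Trained networks look in the newest picture that a camera, given by its name, has taken for a name from the list of things; names that differ only in an ending like _2 or _b are one class to them, and where a whole thing is asked for, a point or a joint stands for the part that bears it (a point fixed in the world has none). Each returns a list of dicts, best first, with "score" (0 to 1); they miss things now and then, are a little off and sometimes report something else, mostly with a low value. They report only what shows in the picture. A call takes as long as a camera call.
- spotter.outline_of(camera, label): "pixels" (420x560 bool, what is visible of it) and "extent" ([left, top, right, bottom] as shares, 0 to 1, of the picture: columns of its width, rows of its height, round what is visible of it).
- spotter.pinpoint(camera, label): "xy" ([column, row] as shares, 0 to 1, of the picture: columns of its width, rows of its height: a listed point, or the origin of a listed thing).
The state is a dict: "clock": time; "joints": joint angles; "dq": joint speeds; "joint_efforts": joint torques, N m; "ee_pos": TCP position; "tcp_rot": TCP orientation; "contact_force": force on the tool from outside, world axes, zero at the start; "wrist_torque": the same for the moment, N m; "grip_width": finger opening in m; "finger_force": force on a finger pad.
Only numpy, scipy, OpenCV 4.12 (cv2) and the standard library are available. Lean on these libraries where they do the work, as an engineer would, in place of code of your own. Each camera call takes 0.05 s, during which the arm holds its last target. There are 200 camera calls.

## Working session

There is one attempt and no reset: what is moved stays moved. The work goes in short steps, Python scripts to look and compute and a tool call to move; the robot and the scene stay as the last step left them, time stands still between calls to the robot, and variables do not carry over. Pictures are saved under pics/ and viewed, at most 10 in all, crops included, and the job is handed in when it is done.

Besides the shell and the picture viewer there is one more tool, called after "Request:" as name(argument=value, ...) on one line, values as JSON. apply_moves: Moves the arm, as the interface text tells. Shifts and turns lie within -1 to 1; 1 stands for 0.4 m of shift or 45 degrees of turn. Its arguments: {"type":"object","properties":{"grip":{"type":"array","items":{"type":"number"}},"xyz":{"type":"array","items":{"type":"array","items":{"type":"number"}}},"turn":{"type":"array","items":{"type":"array","items":{"type":"number"}}},"grip_force":{"type":"number"}},"required":["grip","xyz","turn"]}

```bash
mkdir -p pics; cat > h.py <<'E'
import numpy as np, cv2
from cell import arm, optics, spotter
def ray(cam,u,v,P=None):
    P=P or optics.camera_params(cam); T=np.array(P["T"]); f=210/np.tan(np.radians(P["fov_y"])/2)
    a,b=(u-P["cx"]),(v-P["cy"])
    if cam=="wrist":
        r=np.hypot(a,b); th=r/f; s=np.sin(th)/max(r,1e-9); d=np.array([a*s,-b*s,-np.cos(th)])
    else: d=np.array([a/f,-b/f,-1])
    return T[:3,3],T[:3,:3]@d
def onz(cam,u,v,z,P=None):
    o,d=ray(cam,u,v,P); return o+d*(z-o[2])/d[2]
def proj(cam,p,P=None):
    P=P or optics.camera_params(cam); T=np.array(P["T"]); f=210/np.tan(np.radians(P["fov_y"])/2)
    q=T[:3,:3].T@(np.array(p)-T[:3,3]); q=np.array([q[0],-q[1],-q[2]])
    if cam=="wrist":
        r=np.hypot(q[0],q[1]); k=f*np.arctan2(r,q[2])/r
    else: k=f/q[2]
    return q[0]*k+P["cx"],q[1]*k+P["cy"]
E
python3 - <<'E'
from h import *
for c in("top","side"):
    im=optics.camera(c); cv2.imwrite(f"pics/{c}0.png",im); P=optics.camera_params(c); print(c,{k:np.round(v,3).tolist() for k,v in P.items() })
    for n,z in [("wide_drawer",0),("partition_top",.038),("wide_pull",.026),("tall_drawer",0),("tall_pull",.026),("wide_shell",0),("wide_mouth",.002),("tall_shell",0),("tall_mouth",.002),("closed_unit",0),("tub",0),("tube_rack",0),("weigh_boat",0)]:
        for r in spotter.pinpoint(c,n)[:2]:
            u,v=r["xy"][0]*560,r["xy"][1]*420; print(n,round(r["score"],2),round(u),round(v),onz(c,u,v,z).round(3))
s=arm.get_state();print(s, arm.grip_depth)
E
```

```text
top {'fov_y': 48.754, 'cx': 281.443, 'cy': 212.516, 'T': [[-0.027, 0.996, -0.084, 0.42], [-1.0, -0.027, 0.007, -0.004], [0.005, 0.084, 0.996, 1.415], [0.0, 0.0, 0.0, 1.0]]}
wide_drawer 0.71 177 234 [0.481 0.305 0.   ]
partition_top 0.97 173 232 [0.488 0.309 0.038]
tall_drawer 0.67 164 174 [0.668 0.344 0.   ]
tall_pull 0.85 391 245 [ 0.429 -0.338  0.026]
tall_pull 0.36 175 235 [0.477 0.307 0.026]
wide_shell 0.68 229 171 [0.673 0.144 0.   ]
wide_shell 0.19 289 266 [ 0.375 -0.033  0.   ]
wide_mouth 0.66 320 173 [ 0.659 -0.136  0.002]
wide_mouth 0.63 228 190 [0.612 0.147 0.002]
tall_shell 0.96 323 173 [ 0.658 -0.146  0.   ]
tall_shell 0.44 379 226 [ 0.489 -0.312  0.   ]
tall_mouth 0.76 324 188 [ 0.61  -0.148  0.002]
tub 0.69 403 161 [ 0.688 -0.394  0.   ]
tube_rack 0.8 162 173 [0.672 0.349 0.   ]
weigh_boat 0.91 289 266 [ 0.376 -0.033  0.   ]
side {'fov_y': 53.572, 'cx': 279.566, 'cy': 207.95, 'T': [[-0.901, 0.311, -0.302, 0.167], [-0.434, -0.664, 0.609, 0.703], [-0.011, 0.68, 0.733, 0.914], [0.0, 0.0, 0.0, 1.0]]}
wide_drawer 0.61 238 318 [0.478 0.313 0.   ]
partition_top 0.83 236 310 [0
[... 735 characters left out ...]
41209800e+00,  1.58410153e-01,  1.59697106e+00,  1.64966255e-05,
        1.38618286e+00, -2.10117078e-01]), 'dq': array([ 6.31552711e-04, -2.40221547e-05,  7.02610877e-04,  7.22259678e-04,
        8.63509523e-04, -5.17080897e-05]), 'joint_efforts': array([-4.53244811e-04, -3.96008527e+01, -3.31695127e+01, -3.05398653e-04,
        7.07069194e-04,  9.19262618e-06]), 'ee_pos': array([ 0.20726981, -0.5363453 ,  0.23130795]), 'tcp_rot': array([9.83045307e-01, 1.83362821e-01, 7.73821055e-06, 1.44912424e-05]), 'contact_force': array([-0.97571781,  0.11217471,  0.04619865]), 'wrist_torque': array([-0.02297998,  0.04428762, -0.00592226]), 'finger_force': 0.0, 'grip_width': 0.08514536091110075} 0.0187
```

```bash
python3 - <<'E'
import cv2
im=cv2.imread("pics/top0.png"); cv2.imwrite("pics/topc.png",cv2.resize(im[130:300,120:440],None,fx=2.5,fy=2.5,interpolation=cv2.INTER_CUBIC))
im=cv2.imread("pics/side0.png"); cv2.imwrite("pics/sidec.png",cv2.resize(im[90:370,120:400],None,fx=2.1,fy=2.1,interpolation=cv2.INTER_CUBIC))
E
```

```text
(no output)
```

View pics/topc.png

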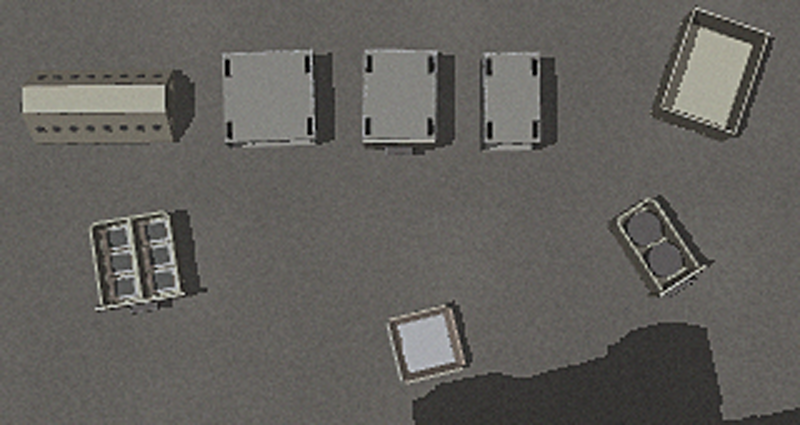

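View pics/sidec.png

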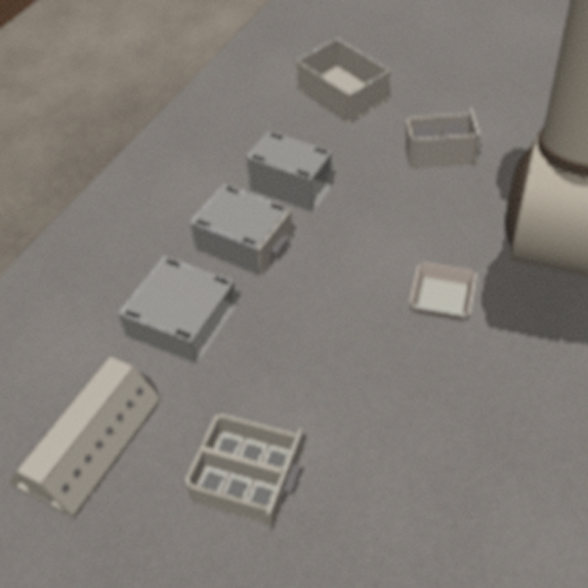

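The top view crop shows, from left to right: rack, wide shell (≈270,97), closed unit, tall shell (≈512,100). The wide drawer is at ≈(140,260) with little yaw. The tall drawer is at ≈(660,245) with about 30° of yaw. Both panels face the robot. I'll move over the tall drawer first for a close look.

Request:
apply_moves(grip=[0, 0, 0, 0, 0, 0, 0, 0], xyz=[[0.1, 0.09, 0.05], [0.21, 0.18, 0.07], [0.32, 0.27, 0.07], [0.42, 0.36, 0.07], [0.53, 0.45, 0.07], [0.63, 0.54, 0.07], [0.63, 0.54, 0.07], [0.63, 0.54, 0.07]], turn=[[0, 0, 0.05], [0, 0, 0.1], [0, 0, 0.15], [0, 0, 0.2], [0, 0, 0.23], [0, 0, 0.23], [0, 0, 0.23], [0, 0, 0.23]])

```text
clock: 2.4
ee_pos: [0.459, -0.3206, 0.2592]
tcp_rot: [0.962, 0.271, -0.0, 0.0]
contact_force: [0.2, -0.2, -0.2]
grip_width: 0.085
finger_force: 0.0
```

```bash
python3 - <<'E'
from h import *
s=arm.get_state(); print(s['ee_pos'],s['tcp_rot'],s['dq'].round(3))
P=optics.camera_params("wrist"); im=optics.camera("wrist"); cv2.imwrite("pics/w1.png",im)
print({k:np.round(v,3).tolist() for k,v in P.items()})
for n,z in [("tall_drawer",0),("tall_pull",.026),("tall_shell",0),("tall_mouth",.002)]:
    for r in spotter.pinpoint("wrist",n)[:2]:
        u,v=r["xy"][0]*560,r["xy"][1]*420; print(n,round(r["score"],2),round(u),round(v),onz("wrist",u,v,z,P).round(4))
import pickle; pickle.dump(P,open("w1.pkl","wb"))
E
```

```text
[ 0.45898877 -0.32056821  0.25923187] [ 9.62457188e-01  2.71433373e-01 -2.80805776e-04  8.13600082e-05] [-0.029 -0.003  0.002 -0.     0.     0.003]
{'fov_y': 65.706, 'cx': 282.729, 'cy': 201.898, 'T': [[0.523, 0.808, 0.272, 0.529], [-0.852, 0.495, 0.167, -0.278], [0.0, -0.319, 0.948, 0.402], [0.0, 0.0, 0.0, 1.0]]}
tall_drawer 0.71 283 141 [ 0.4814 -0.3077  0.    ]
```

View pics/w1.png

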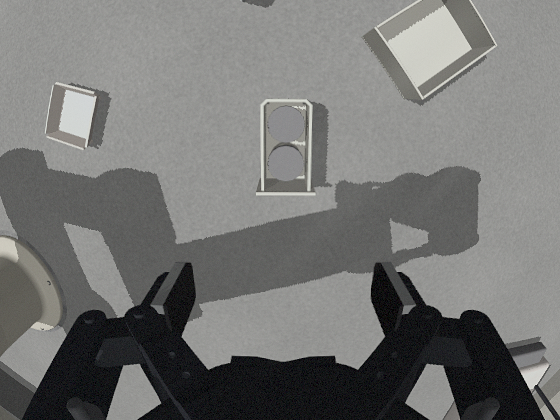

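The wrist view shows the tall drawer upright. The panel's top edge runs from (256,194) to (316,194), and the rear rim is at row ≈100, columns 262 to 312.

```bash
python3 - <<'E'
from h import *; import pickle
from scipy.optimize import least_squares
P=pickle.load(open("w1.pkl","rb"))
obs=[((-54,33,64),(256,194)),((-54,-33,64),(316,194)),((50,20,58),(267.5,99.5)),((50,-20,58),(307.5,99.5)),((43,27,58),(261.5,104.5)),((43,-27,58),(312.5,104.5))]
def W(p,q): c,s=np.cos(p[2]),np.sin(p[2]); x,y,z=np.array(q)/1000; return [p[0]+c*x-s*y,p[1]+s*x+c*y,z]
r=least_squares(lambda p:np.ravel([np.array(proj("wrist",W(p,a),P))-b for a,b in obs]),[.485,-.31,.55])
print(r.x,r.fun.round(1))
for d in(-20,0): print(W(r.x,(d,0,0)))
E
```

```text
[ 0.48665961 -0.30837235  0.54168198] [-0.1  0.8  0.4  1.3  0.5 -1.6 -1.1 -1.1 -0.2  0.1  0.5  0.6]
[np.float64(0.46952275648709907), np.float64(-0.3186839049209029), np.float64(0.0)]
[np.float64(0.48665961056640566), np.float64(-0.30837234673290087), np.float64(0.0)]
```

Request:
apply_moves(grip=[0, 0, 0, 0, 0, 0, 0, 0], xyz=[[0.026, 0.004, -0.1], [0.026, 0.004, -0.22], [0.026, 0.004, -0.34], [0.026, 0.004, -0.44], [0.026, 0.004, -0.52], [0.026, 0.004, -0.57], [0.026, 0.004, -0.598], [0.026, 0.004, -0.598]], turn=[[0, 0, -0.01], [0, 0, -0.01], [0, 0, -0.01], [0, 0, -0.01], [0, 0, -0.01], [0, 0, -0.01], [0, 0, -0.01], [0, 0, -0.01]])

```text
clock: 3.65
ee_pos: [0.4696, -0.3189, 0.0201]
tcp_rot: [0.964, 0.267, -0.0, -0.0]
contact_force: [0.0, 0.3, 0.3]
grip_width: 0.0855
finger_force: 0.0
```

Request:
apply_moves(grip=[1, 1, 1, 1, 1, 1, 1, 1], grip_force=40, xyz=[[0, 0, 0], [0, 0, 0], [0, 0, 0], [0, 0, 0], [0, 0, 0], [0, 0, 0], [0, 0, 0], [0, 0, 0]], turn=[[0, 0, 0], [0, 0, 0], [0, 0, 0], [0, 0, 0], [0, 0, 0], [0, 0, 0], [0, 0, 0], [0, 0, 0]])

```text
clock: 4.65
ee_pos: [0.4704, -0.3194, 0.0215]
tcp_rot: [0.964, 0.268, 0.0, 0.001]
contact_force: [-1.5, 1.0, 6.1]
grip_width: 0.0535
finger_force: 44.1
```

Request:
apply_moves(grip=[1, 1, 1, 1, 1, 1, 1, 1], xyz=[[0, 0, 0.02], [0, 0, 0.08], [0, 0, 0.16], [0.01, 0.02, 0.25], [0.03, 0.07, 0.34], [0.05, 0.14, 0.41], [0.07, 0.21, 0.45], [0.09, 0.28, 0.45]], turn=[[0, 0, 0], [0, 0, 0], [0, 0, 0], [0, 0, -0.03], [0, 0, -0.1], [0, 0, -0.2], [0, 0, -0.31], [0, 0, -0.43]])

```text
clock: 5.65
ee_pos: [0.5063, -0.2061, 0.2016]
tcp_rot: [0.995, 0.1, 0.001, 0.001]
contact_force: [0.4, 1.2, -5.0]
grip_width: 0.0535
finger_force: 43.4
```

Request:
apply_moves(grip=[1, 1, 1, 1, 1, 1], xyz=[[0.02, 0.07, 0], [0.03, 0.12, 0], [0.036, 0.14, 0], [0.036, 0.142, 0], [0.036, 0.142, 0], [0.036, 0.142, 0]], turn=[[0, 0, -0.11], [0, 0, -0.2], [0, 0, -0.25], [0, 0, -0.26], [0, 0, -0.26], [0, 0, -0.26]])

```text
clock: 6.4
ee_pos: [0.5198, -0.1504, 0.2]
tcp_rot: [1.0, -0.0, -0.0, -0.0]
contact_force: [0.1, 0.2, -3.5]
grip_width: 0.0536
finger_force: 43.3
```

```bash
python3 - <<'E'
from h import *
s=arm.get_state(); print(s['ee_pos'],s['tcp_rot'],s['dq'].round(3),s['grip_width'],s['contact_force'])
P=optics.camera_params("wrist"); im=optics.camera("wrist"); cv2.imwrite("pics/w2.png",im)
print(np.round(P["T"],3))
for n,z in [("tall_drawer",0),("tall_shell",0),("tall_mouth",.002)]:
    for r in spotter.pinpoint("wrist",n)[:2]:
        u,v=r["xy"][0]*560,r["xy"][1]*420; print(n,round(r["score"],2),round(u),round(v),onz("wrist",u,v,z,P).round(4))
import pickle; pickle.dump(P,open("w2.pkl","wb"))
E
```

```text
[ 0.51983376 -0.15037601  0.19999258] [ 9.99999938e-01 -3.23741257e-04 -1.36515114e-04 -1.69448406e-06] [ 0.002 -0.001 -0.002  0.002 -0.001  0.002] 0.05355139242983465 [ 0.13482849  0.16939725 -3.47600088]
[[-0.     0.948  0.319  0.601]
 [-1.    -0.    -0.    -0.15 ]
 [-0.    -0.319  0.948  0.342]
 [ 0.     0.     0.     1.   ]]
tall_drawer 0.75 281 216 [ 0.4696 -0.1478  0.    ]
tall_drawer 0.48 44 103 [0.6176 0.1497 0.    ]
tall_shell 0.79 273 44 [ 0.6572 -0.14    0.    ]
tall_shell 0.34 480 37 [ 0.6891 -0.3811  0.    ]
tall_mouth 0.77 277 89 [ 0.6091 -0.1449  0.002 ]
```

View pics/w2.png

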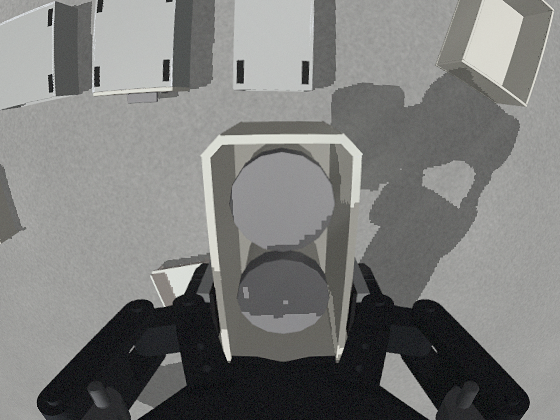

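The tall shell's roof front edge runs from ≈(233,88) to (312,90). I'll measure its sides to sub-pixel accuracy, along with the held drawer's rim.

```bash
python3 - <<'E'
from h import *; import pickle
P=pickle.load(open("w2.pkl","rb")); g=cv2.cvtColor(cv2.imread("pics/w2.png"),6).astype(int)
for v in (10,30,50,70,80,86): print(v,"L",g[v,226:244].tolist(),"R",g[v,304:320].tolist())
for u in (245,260,280,300,308): print(u,g[82:98,u].tolist())
for v in (165,175,185): print(v,"L",g[v,198:216].tolist(),"R",g[v,344:368].tolist())
E
```

```text
10 L [153, 158, 158, 160, 156, 158, 156, 156, 174, 193, 193, 191, 193, 193, 194, 192, 191, 193] R [194, 193, 194, 193, 194, 191, 196, 204, 197, 180, 123, 98, 100, 97, 103, 104]
30 L [162, 161, 159, 154, 154, 154, 154, 164, 191, 193, 192, 192, 194, 192, 193, 193, 193, 191] R [192, 193, 192, 192, 193, 196, 208, 196, 204, 169, 109, 102, 103, 103, 104, 96]
50 L [159, 154, 155, 152, 155, 161, 164, 180, 193, 192, 193, 192, 194, 192, 195, 194, 191, 193] R [195, 191, 193, 193, 193, 192, 193, 195, 201, 114, 99, 101, 105, 106, 101, 102]
70 L [160, 159, 153, 155, 157, 160, 153, 187, 194, 197, 187, 32, 43, 38, 42, 45, 38, 65] R [39, 52, 38, 43, 34, 180, 196, 194, 168, 95, 102, 106, 103, 104, 98, 104]
80 L [159, 160, 158, 161, 160, 159, 169, 188, 195, 198, 144, 55, 41, 43, 46, 35, 38, 68] R [47, 49, 40, 37, 115, 192, 196, 200, 131, 98, 104, 101, 101, 102, 98, 101]
86 L [162, 165, 161, 158, 156, 152, 160, 189, 193, 192, 192, 193, 192, 194, 194, 193, 192, 195] R [193, 192, 194, 193, 193, 196, 193, 199, 131, 95, 94, 101, 101, 100, 96, 96]
245 [192, 194, 194, 193, 195, 193, 195, 154, 131, 155, 156, 1
[... 318 characters left out ...]
 197, 140, 130, 164, 159, 157, 156, 156, 155]
165 L [155, 157, 157, 153, 208, 221, 218, 218, 217, 218, 216, 220, 224, 93, 99, 102, 101, 103] R [127, 126, 127, 132, 129, 129, 128, 125, 171, 223, 218, 218, 217, 217, 216, 218, 223, 160, 93, 100, 102, 103, 105, 110]
175 L [158, 159, 158, 158, 166, 219, 220, 218, 218, 217, 218, 219, 219, 184, 96, 100, 104, 102] R [128, 128, 125, 130, 130, 128, 127, 136, 186, 218, 217, 216, 215, 214, 215, 217, 188, 120, 109, 114, 109, 109, 110, 111]
185 L [159, 160, 162, 158, 156, 174, 224, 219, 218, 218, 217, 218, 220, 208, 147, 96, 102, 104] R [130, 129, 131, 127, 132, 133, 127, 156, 217, 212, 210, 211, 212, 212, 215, 207, 162, 102, 110, 111, 110, 109, 110, 113]
```

```bash
python3 - <<'E'
from h import *; import pickle
P=pickle.load(open("w2.pkl","rb"))
L=np.array([onz("wrist",u,v,.067,P) for u,v in[(233.9,10),(233.3,30),(232.8,50),(232.6,70),(232.3,80),(232.5,86)]])
R=np.array([onz("wrist",u,v,.067,P) for u,v in[(313.6,10),(313.1,30),(312.7,50),(312.2,70),(312.1,80),(312.1,86)]])
print(L.round(4),R.round(4)); print("yaw",np.polyfit(L[:,0],L[:,1],1),np.polyfit(R[:,0],R[:,1],1))
print("front L/R",onz("wrist",245,89.5,.067,P),onz("wrist",300,90.5,.067,P))
for v,a,b in((165,201.7,361.2),(175,202.3,360.3),(185,203.4,359.7)):
  p,q=onz("wrist",a,v,.238,P),onz("wrist",b,v,.238,P); print(p.round(4),q.round(4),(p+q)[1]/2)
c=P; print(onz("wrist",280,135.5,.238,P))
E
```

```text
[[ 0.6776 -0.1097  0.067 ]
 [ 0.6596 -0.1093  0.067 ]
 [ 0.642  -0.1089  0.067 ]
 [ 0.6247 -0.1086  0.067 ]
 [ 0.6162 -0.1083  0.067 ]
 [ 0.611  -0.1084  0.067 ]] [[ 0.6769 -0.176   0.067 ]
 [ 0.6589 -0.1755  0.067 ]
 [ 0.6414 -0.1752  0.067 ]
 [ 0.6242 -0.1748  0.067 ]
 [ 0.6156 -0.1748  0.067 ]
 [ 0.6105 -0.1748  0.067 ]]
yaw [-0.02046718 -0.09580168] [-0.01898651 -0.16307067]
front L/R [ 0.60773104 -0.11892008  0.067     ] [ 0.60653758 -0.16473387  0.067     ]
[ 0.5793 -0.1233  0.238 ] [ 0.5793 -0.1766  0.238 ] -0.14994232058059911
[ 0.5759 -0.1233  0.238 ] [ 0.5759 -0.1765  0.238 ] -0.1498855056068963
[ 0.5724 -0.1234  0.238 ] [ 0.5724 -0.1765  0.238 ] -0.14996865235617407
[ 0.58880553 -0.14951398  0.238     ]
```

Request:
apply_moves(grip=[1, 1, 1, 1, 1, 1, 1, 1], xyz=[[-0.04, 0.025, -0.03], [-0.04, 0.025, -0.1], [-0.03, 0.025, -0.19], [-0.02, 0.025, -0.28], [0, 0.025, -0.36], [0.008, 0.025, -0.41], [0.008, 0.025, -0.437], [0.008, 0.025, -0.437]], turn=[[0, 0, -0.027], [0, 0, -0.027], [0, 0, -0.027], [0, 0, -0.027], [0, 0, -0.027], [0, 0, -0.027], [0, 0, -0.027], [0, 0, -0.027]])

```text
clock: 7.6
ee_pos: [0.5228, -0.1398, 0.0249]
tcp_rot: [1.0, -0.011, -0.001, -0.0]
contact_force: [-0.2, 0.6, -3.1]
grip_width: 0.0536
finger_force: 43.1
```

```bash
python3 - <<'E'
from h import *
s=arm.get_state(); print(s['ee_pos'],s['tcp_rot'],s['contact_force'],s['wrist_torque'])
P=optics.camera_params("wrist"); im=optics.camera("wrist"); cv2.imwrite("pics/w3.png",im)
S=optics.camera("side"); cv2.imwrite("pics/s3.png",np.vstack([cv2.resize(im[:200,150:430],(800,571))[:300],cv2.resize(S[120:220,220:380],(480,300))[:, :].copy() if 0 else np.hstack([cv2.resize(S[120:220,220:380],(480,300)),np.zeros((300,320,3),np.uint8)])]))
E
```

```text
[ 0.52277055 -0.13978549  0.02487516] [ 9.99941310e-01 -1.08120736e-02 -6.20181169e-04 -3.00955437e-04] [-0.21160577  0.63575645 -3.14438175] [0.04804321 0.0389592  0.03674693]
```

View pics/s3.png

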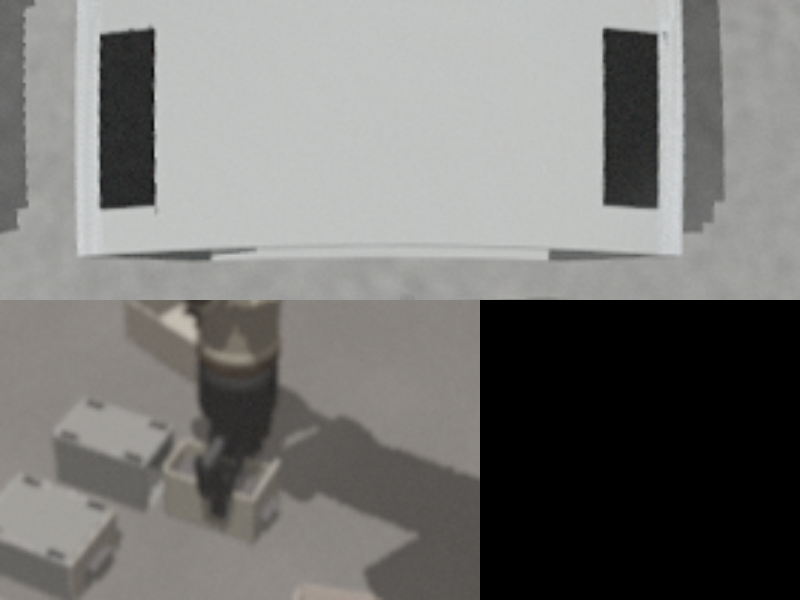

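The roof is symmetric about the camera axis (crop columns 78 to 683), and the side view shows the drawer level in front of the mouth. Inserting.

Request:
apply_moves(grip=[1, 1, 1, 1, 1, 1, 1, 1], xyz=[[0.02, -0.001, 0], [0.045, -0.002, 0], [0.07, -0.002, 0], [0.095, -0.003, 0], [0.12, -0.003, 0], [0.14, -0.004, 0], [0.157, -0.004, 0], [0.157, -0.004, 0]], turn=[[0, 0, 0], [0, 0, 0], [0, 0, 0], [0, 0, 0], [0, 0, 0], [0, 0, 0], [0, 0, 0], [0, 0, 0]])

```text
clock: 8.7
ee_pos: [0.5865, -0.1416, 0.0253]
tcp_rot: [1.0, -0.011, 0.0, 0.0]
contact_force: [-0.7, -1.1, -3.7]
grip_width: 0.0536
finger_force: 43.2
```

Request:
apply_moves(grip=[1, 1, 0, 0, 0, 0, 0, 0], xyz=[[0, 0, -0.004], [0, 0, -0.004], [0, 0, -0.004], [0, 0, -0.004], [0, 0, -0.004], [0, 0, 0.06], [0, 0, 0.18], [0, 0, 0.25]], turn=[[0, 0, 0], [0, 0, 0], [0, 0, 0], [0, 0, 0], [0, 0, 0], [0, 0, 0], [0, 0, 0], [0, 0, 0]])

```text
clock: 9.7
ee_pos: [0.5872, -0.142, 0.1282]
tcp_rot: [1.0, -0.011, 0.002, 0.001]
contact_force: [0.6, -1.3, 0.2]
grip_width: 0.0848
finger_force: 0.0
```

Request:
apply_moves(grip=[1, 1, 1, 1, 1, 1, 1, 1], xyz=[[-0.08, 0.002, 0], [-0.18, 0.004, 0], [-0.22, 0.005, -0.02], [-0.22, 0.005, -0.1], [-0.22, 0.005, -0.18], [-0.22, 0.005, -0.25], [-0.22, 0.005, -0.27], [-0.22, 0.005, -0.27]], turn=[[0, 0, 0], [0, 0, 0], [0, 0, 0], [0, 0, 0], [0, 0, 0], [0, 0, 0], [0, 0, 0], [0, 0, 0]])

```text
clock: 10.7
ee_pos: [0.4982, -0.1396, 0.0175]
tcp_rot: [1.0, -0.011, -0.0, -0.0]
contact_force: [-0.2, -0.1, -0.8]
grip_width: 0.0
finger_force: 0.0
```

```bash
python3 - <<'E'
from h import *
S=optics.camera("side");im=optics.camera("wrist"); cv2.imwrite("pics/s4.png",np.hstack([cv2.resize(S[110:230,220:380],(480,360)),cv2.resize(im,(320,240)).copy() if 0 else cv2.resize(im[:360],(320,360))]))
print(arm.get_state()['ee_pos'])
E
```

```text
[ 0.499126   -0.1400882   0.01862659]
```

View pics/s4.png

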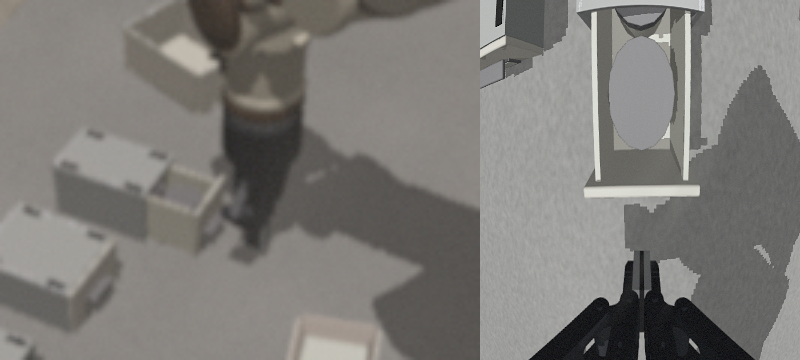

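Halfway in and straight (left: side view, right: wrist view). Now pushing on the ledge.

Request:
apply_moves(grip=[1, 1, 1, 1, 1, 1, 1, 1], xyz=[[0.03, -0.001, 0], [0.06, -0.001, 0], [0.09, -0.002, 0], [0.115, -0.003, 0], [0.14, -0.003, 0], [0.16, -0.004, 0], [0.18, -0.004, 0], [0.19, -0.004, 0]], turn=[[0, 0, 0], [0, 0, 0], [0, 0, 0], [0, 0, 0], [0, 0, 0], [0, 0, 0], [0, 0, 0], [0, 0, 0]])

```text
clock: 11.8
ee_pos: [0.5746, -0.1411, 0.0172]
tcp_rot: [1.0, -0.011, 0.0, 0.0]
contact_force: [-3.5, -0.5, 1.7]
grip_width: -0.0005
finger_force: 1.3
```

Request:
apply_moves(grip=[1, 1, 1, 1, 1, 1], xyz=[[0.005, 0, 0], [0.01, 0, 0], [0.015, 0, 0], [0.02, 0, 0], [0.02, 0, 0], [0.02, 0, 0]], turn=[[0, 0, 0], [0, 0, 0], [0, 0, 0], [0, 0, 0], [0, 0, 0], [0, 0, 0]])

```text
clock: 12.55
ee_pos: [0.5824, -0.1412, 0.0174]
tcp_rot: [1.0, -0.011, 0.0, 0.0]
contact_force: [-0.2, 0.2, 0.5]
grip_width: 0.0001
finger_force: 0.1
```

Request:
apply_moves(grip=[1, 1, 1, 1, 1], xyz=[[0.005, 0, 0], [0.01, 0, 0], [0.015, 0, 0], [0.015, 0, 0], [0.015, 0, 0]], turn=[[0, 0, 0], [0, 0, 0], [0, 0, 0], [0, 0, 0], [0, 0, 0]])

```text
clock: 13.18
ee_pos: [0.5834, -0.1411, 0.017]
tcp_rot: [1.0, -0.01, -0.006, -0.001]
contact_force: [-19.2, -1.9, 14.4]
grip_width: 0.0003
finger_force: 9.8
```

Firm stop at 19 N, so it is home. Retreat and go over to the wide drawer.

Request:
apply_moves(grip=[1, 1, 1, 1, 0, 0, 0, 0], xyz=[[-0.05, 0, 0], [-0.13, 0, 0.02], [-0.18, 0, 0.12], [-0.22, 0.02, 0.26], [-0.26, 0.08, 0.4], [-0.3, 0.2, 0.52], [-0.34, 0.34, 0.6], [-0.34, 0.48, 0.6]], turn=[[0, 0, 0], [0, 0, 0], [0, 0, 0], [0, 0, 0], [0, 0, 0], [0, 0, 0], [0, 0, 0.1], [0, 0, 0.15]])

```text
clock: 14.18
ee_pos: [0.4535, 0.0485, 0.2607]
tcp_rot: [0.999, 0.048, 0.004, 0.001]
contact_force: [0.8, 0.1, -0.0]
grip_width: 0.0726
finger_force: 0.0
```

Request:
apply_moves(grip=[0, 0, 0, 0, 0, 0, 0, 0], xyz=[[0, 0.14, 0], [0, 0.28, 0], [0, 0.42, 0], [0, 0.54, 0], [0, 0.6, 0], [0, 0.62, 0], [0, 0.62, 0], [0, 0.62, 0]], turn=[[0, 0, 0], [0, 0, 0], [0, 0, 0], [0, 0, 0], [0, 0, 0], [0, 0, 0], [0, 0, 0], [0, 0, 0]])

```text
clock: 15.18
ee_pos: [0.4525, 0.2946, 0.2571]
tcp_rot: [0.999, 0.047, 0.0, 0.0]
contact_force: [-0.7, 0.8, -0.2]
grip_width: 0.0853
finger_force: 0.0
```

```bash
python3 - <<'E'
from h import *; import pickle
s=arm.get_state(); print(s['ee_pos'],s['tcp_rot'],s['dq'].round(3))
P=optics.camera_params("wrist"); im=optics.camera("wrist"); cv2.imwrite("pics/w5.png",im); pickle.dump(P,open("w5.pkl","wb"))
T=optics.camera("top"); 
for n,z in [("wide_drawer",0),("partition_top",.038),("wide_pull",.026)]:
    for r in spotter.pinpoint("wrist",n)[:1]:
        u,v=r["xy"][0]*560,r["xy"][1]*420; print(n,round(r["score"],2),round(u),round(v),onz("wrist",u,v,z,P).round(4))
cv2.imwrite("pics/c5.png",np.hstack([cv2.resize(im[60:300,140:400],(520,480)),cv2.resize(T[140:220,300:345],(270,480))]))
E
```

```text
[0.45248611 0.29464426 0.25710367] [9.98872579e-01 4.74714779e-02 1.24356767e-04 1.22765893e-04] [-0.002 -0.003  0.001  0.003  0.001  0.003]
wide_drawer 0.38 270 137 [0.4822 0.3133 0.    ]
partition_top 0.88 271 140 [0.4843 0.311  0.038 ]
wide_pull 0.93 276 191 [0.4223 0.2994 0.026 ]
```

View pics/c5.png

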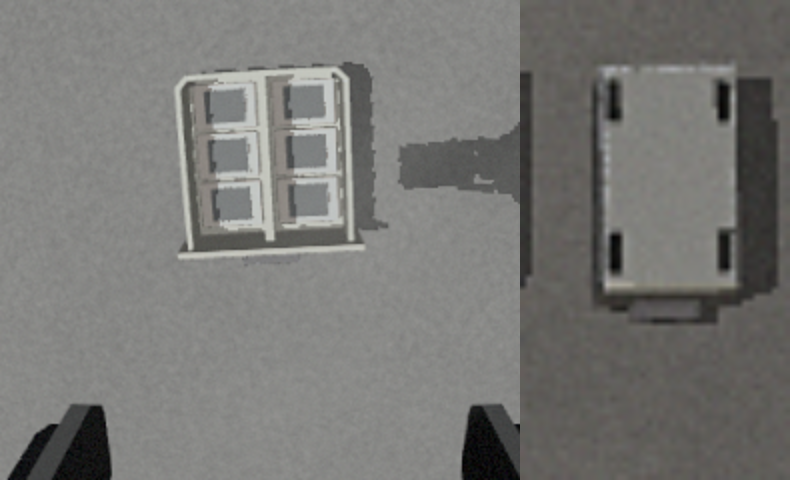

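The wide drawer is in clear view, yawed a few degrees. The tall unit (right) shows its panel flat against the rim.

```bash
python3 - <<'E'
from h import *; import pickle
from scipy.optimize import least_squares
P=pickle.load(open("w5.pkl","rb"))
obs=[((-54,54,44),(178,258)),((-54,-54,44),(364,249)),((43,48,38),(176,89)),((43,-48,38),(350,80)),((50,41,38),(188,75)),((50,-41,38),(338,67)),((-48,0,38),(270,241)),((0,0,38),(266.5,155))]
def W(p,q): c,s=np.cos(p[2]),np.sin(p[2]); x,y,z=np.array(q)/1000; return [p[0]+c*x-s*y,p[1]+s*x+c*y,z]
r=least_squares(lambda p:np.ravel([np.array(proj("wrist",W(p,a),P))-np.array(b)/2-(140,60) for a,b in obs][:7]),[.485,.31,.1])
print(r.x,r.fun.round(1)); print(W(r.x,(-4,0,0)))
g=cv2.cvtColor(cv2.imread("pics/w5.png"),6).astype(int)
for v in (110,137,160): print(v,g[v,262:284].tolist(),[np.round(proj("wrist",W(r.x,(x,0,38)),P),1).tolist() for x in(30,0,-30)])
E
```

```text
[0.48495065 0.30846303 0.13843235] [-0.4  0.4  0.7  1.   0.  -0.7  0.1 -0.5 -0.1 -0.4 -0.5 -0.1  0.3  0.4]
[np.float64(0.48098891619942274), np.float64(0.3079110665711492), np.float64(0.0)]
110 [140, 172, 198, 199, 199, 165, 139, 184, 196, 196, 199, 147, 115, 131, 133, 135, 136, 137, 141, 117, 85, 71] [[271.9, 112.8], [273.2, 139.5], [274.5, 165.6]]
137 [125, 141, 193, 197, 198, 198, 200, 134, 167, 191, 197, 197, 174, 121, 128, 112, 135, 139, 139, 138, 142, 99] [[271.9, 112.8], [273.2, 139.5], [274.5, 165.6]]
160 [124, 125, 121, 126, 195, 198, 197, 203, 148, 161, 193, 197, 196, 200, 121, 125, 111, 131, 137, 138, 141, 140] [[271.9, 112.8], [273.2, 139.5], [274.5, 165.6]]
```

Request:
apply_moves(grip=[0.65, 0.65, 0.65, 0.65, 0.65, 0.65, 0.65, 0.65], xyz=[[0.04, 0.02, -0.08], [0.071, 0.034, -0.2], [0.071, 0.034, -0.32], [0.071, 0.034, -0.42], [0.071, 0.034, -0.5], [0.071, 0.034, -0.56], [0.071, 0.034, -0.603], [0.071, 0.034, -0.603]], turn=[[0, 0, 0.055], [0, 0, 0.055], [0, 0, 0.055], [0, 0, 0.055], [0, 0, 0.055], [0, 0, 0.055], [0, 0, 0.055], [0, 0, 0.055]])

```text
clock: 16.42
ee_pos: [0.4797, 0.3087, 0.0147]
tcp_rot: [0.998, 0.07, -0.001, 0.0]
contact_force: [0.4, -0.4, 0.5]
grip_width: 0.0299
finger_force: 0.0
```

Request:
apply_moves(grip=[1, 1, 1, 1, 1, 1], grip_force=60, xyz=[[0, 0, 0], [0, 0, 0], [0, 0, 0], [0, 0, 0], [0, 0, 0], [0, 0, 0]], turn=[[0, 0, 0], [0, 0, 0], [0, 0, 0], [0, 0, 0], [0, 0, 0], [0, 0, 0]])

```text
clock: 17.18
ee_pos: [0.4818, 0.3097, 0.0173]
tcp_rot: [0.998, 0.07, 0.001, -0.0]
contact_force: [-1.3, 0.8, 6.0]
grip_width: 0.0038
finger_force: 62.2
```

Request:
apply_moves(grip=[1, 1, 1, 1, 1, 1, 1, 1], xyz=[[0, 0, 0.01], [0, 0, 0.05], [0, 0, 0.11], [0, -0.01, 0.18], [0.01, -0.04, 0.25], [0.03, -0.09, 0.32], [0.05, -0.15, 0.38], [0.06, -0.21, 0.42]], turn=[[0, 0, 0], [0, 0, 0], [0, 0, 0], [0, 0, 0], [0, 0, -0.02], [0, 0, -0.05], [0, 0, -0.08], [0, 0, -0.11]])

```text
clock: 18.18
ee_pos: [0.5052, 0.2246, 0.186]
tcp_rot: [1.0, 0.026, 0.001, -0.0]
contact_force: [0.3, -0.2, -2.1]
grip_width: 0.0036
finger_force: 61.0
```

Request:
apply_moves(grip=[1, 1, 1, 1, 1, 1, 1], xyz=[[0.015, -0.07, 0.02], [0.025, -0.13, 0.035], [0.032, -0.175, 0.04], [0.035, -0.195, 0.04], [0.035, -0.202, 0.04], [0.035, -0.202, 0.04], [0.035, -0.202, 0.04]], turn=[[0, 0, -0.03], [0, 0, -0.05], [0, 0, -0.065], [0, 0, -0.068], [0, 0, -0.068], [0, 0, -0.068], [0, 0, -0.068]])

```text
clock: 19.05
ee_pos: [0.5184, 0.145, 0.1996]
tcp_rot: [1.0, 0.0, -0.0, -0.0]
contact_force: [0.0, -0.1, -2.6]
grip_width: 0.0034
finger_force: 61.0
```

```bash
python3 - <<'E'
from h import *; import pickle
s=arm.get_state(); print(s['ee_pos'],s['tcp_rot'],s['dq'].round(3),s['grip_width'],s['contact_force'],s['wrist_torque'])
P=optics.camera_params("wrist"); im=optics.camera("wrist"); cv2.imwrite("pics/w6.png",im); pickle.dump(P,open("w6.pkl","wb"))
S=optics.camera("side"); cv2.imwrite("pics/s6.png",S)
cv2.imwrite("pics/c6.png",np.vstack([im[:300],np.hstack([cv2.resize(S[130:330,140:340],(300,300)),np.zeros((300,260,3),np.uint8)])]))
E
```

```text
[0.51836626 0.14496798 0.19959474] [ 9.99999944e-01  2.18038906e-04 -2.30266878e-04 -1.04011456e-04] [ 0.    -0.002 -0.002 -0.001 -0.001 -0.001] 0.003436378406031752 [ 0.00823324 -0.11940362 -2.55787785] [-0.03320055  0.04524434 -0.03629784]
```

View pics/c6.png

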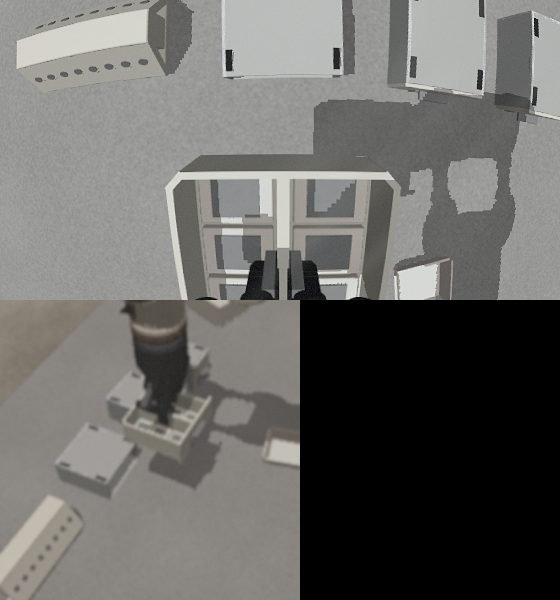

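The drawer hangs level, with the wide shell's roof front edge at row ≈77, columns ≈222 to 343. Measuring edges.

```bash
python3 - <<'E'
from h import *
g=cv2.cvtColor(cv2.imread("pics/w6.png"),6).astype(int)
for v in (5,20,35,45,60,70): print(v,"L",g[v,214:228].tolist(),"R",g[v,336:358].tolist())
for u in (240,260,280,300,325): print(u,g[70:86,u].tolist())
for v in (205,225,245): print(v,"L",g[v,162:184].tolist(),"R",g[v,380:404].tolist(),"P",g[v,268:296].tolist())
for u in (210,240,340,365): print(u,g[150:186,u].tolist())
E
```

```text
5 L [155, 154, 153, 155, 159, 158, 149, 179, 202, 210, 206, 190, 187, 186] R [189, 186, 187, 186, 192, 189, 120, 93, 96, 96, 98, 97, 95, 101, 96, 100, 113, 158, 154, 155, 151, 153]
20 L [163, 163, 159, 154, 153, 147, 143, 162, 201, 210, 205, 186, 187, 186] R [188, 187, 188, 186, 187, 201, 130, 91, 90, 97, 100, 102, 101, 97, 95, 94, 93, 92, 84, 156, 155, 155]
35 L [158, 156, 154, 155, 155, 152, 152, 162, 210, 212, 196, 187, 186, 188] R [186, 188, 188, 188, 189, 189, 167, 110, 96, 95, 90, 97, 96, 94, 95, 97, 102, 101, 118, 155, 151, 150]
45 L [151, 154, 159, 156, 161, 158, 154, 169, 201, 205, 198, 189, 186, 186] R [189, 189, 189, 187, 188, 197, 203, 89, 94, 96, 99, 98, 94, 95, 98, 99, 95, 89, 122, 149, 149, 147]
60 L [157, 151, 153, 155, 158, 159, 156, 153, 187, 200, 211, 164, 51, 38] R [42, 36, 38, 67, 115, 194, 198, 107, 91, 94, 95, 95, 96, 96, 94, 96, 99, 99, 110, 161, 152, 155]
70 L [155, 152, 155, 156, 156, 152, 151, 150, 162, 209, 211, 174, 64, 36] R [192, 192, 191, 189, 199, 196, 182, 141, 96, 97, 100, 100, 96, 97, 94, 101, 96, 98, 126, 161, 158, 156]
240 [188, 186, 187, 190, 19
[... 1498 characters left out ...]
 153]
210 [154, 152, 149, 148, 158, 92, 93, 98, 97, 98, 95, 96, 96, 96, 95, 95, 98, 96, 100, 93, 89, 147, 205, 215, 213, 213, 213, 216, 208, 165, 96, 102, 113, 115, 114, 121]
240 [152, 154, 151, 151, 122, 94, 96, 98, 98, 97, 94, 93, 99, 95, 96, 100, 93, 98, 96, 92, 92, 179, 211, 215, 213, 215, 214, 217, 206, 163, 139, 144, 142, 142, 143, 142]
340 [103, 104, 101, 100, 102, 100, 100, 100, 100, 101, 101, 104, 100, 101, 100, 100, 97, 99, 101, 97, 93, 167, 207, 213, 213, 212, 212, 213, 207, 173, 138, 144, 144, 143, 146, 144]
365 [103, 96, 101, 100, 96, 111, 102, 95, 98, 103, 98, 100, 96, 102, 99, 98, 101, 102, 104, 98, 99, 129, 194, 208, 207, 206, 205, 209, 205, 188, 160, 161, 162, 163, 163, 161]
```

```bash
python3 - <<'E'
from h import *; import pickle
P=pickle.load(open("w6.pkl","rb"))
L=np.array([onz("wrist",u,v,.047,P) for u,v in[(221,5),(221.2,20),(221.3,35),(221.15,45),(221.8,60),(222.3,70)]])
R=np.array([onz("wrist",u,v,.047,P) for u,v in[(341.8,5),(341.85,20),(342.4,35),(342.5,45),(342.65,60),(342.9,70)]])
pl,pr=np.polyfit(L[:,0],L[:,1],1),np.polyfit(R[:,0],R[:,1],1)
print(pl,pr,[np.polyval(pl,.612),np.polyval(pr,.612),(np.polyval(pl,.612)+np.polyval(pr,.612))/2, np.polyval(pl,.66)-np.polyval(pr,.66)])
print([onz("wrist",u,v,.047,P).round(4) for u,v in((240,75.1),(260,74.8),(300,74),(325,74.5))])
print([onz("wrist",u,v,.222,P).round(4) for u,v in((282.95,205),(282.9,245),(166.6,205),(240,170.8),(340,170.8))])
print(onz("wrist",282.73,70,.047,P))
E
```

```text
[0.02016638 0.18676065] [0.01540507 0.08171618] [np.float64(0.1991024757456177), np.float64(0.0911440866174426), np.float64(0.14512328118153014), np.float64(0.10818693184675598)]
[array([0.6199, 0.1832, 0.047 ]), array([0.6198, 0.1653, 0.047 ]), array([0.6204, 0.1298, 0.047 ]), array([0.6205, 0.1074, 0.047 ])]
[array([0.5583, 0.1449, 0.222 ]), array([0.541 , 0.1449, 0.222 ]), array([0.5582, 0.1924, 0.222 ]), array([0.5721, 0.1613, 0.222 ]), array([0.5722, 0.1231, 0.222 ])]
[0.62396357 0.14509395 0.047     ]
```

Request:
apply_moves(grip=[1, 1, 1, 1, 1, 1, 1, 1], xyz=[[0.01, -0.002, -0.03], [0.03, -0.002, -0.1], [0.04, -0.002, -0.19], [0.05, -0.002, -0.28], [0.06, -0.002, -0.36], [0.075, -0.002, -0.42], [0.082, -0.002, -0.446], [0.082, -0.002, -0.446]], turn=[[0, 0, 0.019], [0, 0, 0.019], [0, 0, 0.019], [0, 0, 0.019], [0, 0, 0.019], [0, 0, 0.019], [0, 0, 0.019], [0, 0, 0.019]])

```text
clock: 20.15
ee_pos: [0.551, 0.1436, 0.0207]
tcp_rot: [1.0, 0.007, -0.001, 0.0]
contact_force: [-0.5, -0.7, -2.1]
grip_width: 0.0037
finger_force: 60.9
```

```bash
python3 - <<'E'
from h import *
s=arm.get_state(); print(s['ee_pos'],s['tcp_rot'],s['contact_force'],s['wrist_torque'])
im=optics.camera("wrist"); S=optics.camera("side")
cv2.imwrite("pics/c7.png",np.hstack([cv2.resize(im[:180,150:420],(480,320)),cv2.resize(S[200:300,170:270],(320,320),interpolation=cv2.INTER_CUBIC)]))
E
```

```text
[0.55098364 0.14357968 0.02066842] [ 9.99972542e-01  7.37391842e-03 -7.34687809e-04  2.57348630e-05] [-0.49690335 -0.6886441  -2.10718824] [-0.01622024 -0.04946733  0.01110532]
```

View pics/c7.png

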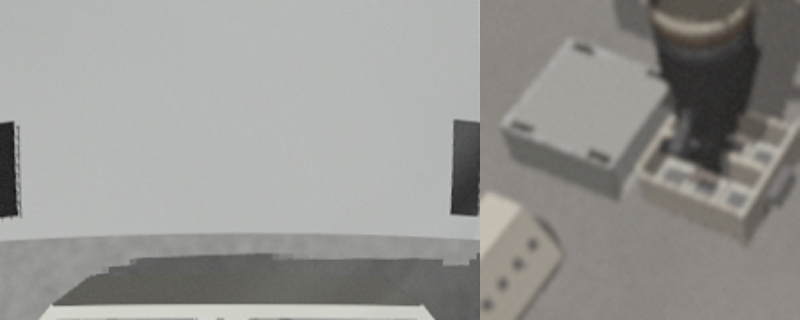

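The roof slots are symmetric about column ≈283. The drawer sits about 1 mm to the right, so I'll correct that while inserting.

Request:
apply_moves(grip=[1, 1, 1, 1, 1, 1, 1, 1], xyz=[[0.01, 0.002, 0], [0.03, 0.003, 0], [0.05, 0.003, 0], [0.07, 0.003, 0], [0.09, 0.004, 0], [0.11, 0.004, 0], [0.127, 0.004, 0], [0.127, 0.004, 0]], turn=[[0, 0, 0], [0, 0, 0], [0, 0, 0], [0, 0, 0], [0, 0, 0], [0, 0, 0], [0, 0, 0], [0, 0, 0]])

```text
clock: 21.25
ee_pos: [0.6028, 0.1451, 0.0215]
tcp_rot: [1.0, 0.007, 0.0, 0.0]
contact_force: [-0.7, 0.0, -2.8]
grip_width: 0.0035
finger_force: 60.9
```

Request:
apply_moves(grip=[1, 1, 0.65, 0.65, 0.65, 0.65, 0.65, 0.65], xyz=[[0, 0, -0.003], [0, 0, -0.006], [0, 0, -0.006], [0, 0, -0.006], [0, 0, 0], [0, 0, 0.06], [0, 0, 0.16], [0, 0, 0.25]], turn=[[0, 0, 0], [0, 0, 0], [0, 0, 0], [0, 0, 0], [0, 0, 0], [0, 0, 0], [0, 0, 0], [0, 0, 0]])

```text
clock: 22.25
ee_pos: [0.6023, 0.1452, 0.1229]
tcp_rot: [1.0, 0.007, 0.0, -0.0]
contact_force: [0.4, -0.2, 0.6]
grip_width: 0.03
finger_force: 0.0
```

Request:
apply_moves(grip=[1, 1, 1, 1, 1, 1, 1, 1], xyz=[[-0.08, -0.002, 0], [-0.18, -0.003, 0], [-0.25, -0.004, 0], [-0.25, -0.004, -0.07], [-0.25, -0.004, -0.16], [-0.25, -0.004, -0.23], [-0.25, -0.004, -0.258], [-0.25, -0.004, -0.258]], turn=[[0, 0, 0], [0, 0, 0], [0, 0, 0], [0, 0, 0], [0, 0, 0], [0, 0, 0], [0, 0, 0], [0, 0, 0]])

```text
clock: 23.25
ee_pos: [0.5021, 0.1436, 0.0181]
tcp_rot: [1.0, 0.007, -0.0, 0.0]
contact_force: [-0.1, 0.0, 0.4]
grip_width: -0.0
finger_force: 0.0
```

Request:
apply_moves(grip=[1, 1, 1, 1, 1, 1, 1, 1], xyz=[[0.03, 0, 0], [0.06, 0.001, 0], [0.09, 0.001, 0], [0.115, 0.002, 0], [0.14, 0.002, 0], [0.165, 0.003, 0], [0.19, 0.003, 0], [0.2, 0.003, 0]], turn=[[0, 0, 0], [0, 0, 0], [0, 0, 0], [0, 0, 0], [0, 0, 0], [0, 0, 0], [0, 0, 0], [0, 0, 0]])

```text
clock: 24.25
ee_pos: [0.583, 0.1448, 0.0182]
tcp_rot: [1.0, 0.007, 0.0, 0.0]
contact_force: [-2.5, -0.3, 1.3]
grip_width: 0.0001
finger_force: 1.0
```

Request:
apply_moves(grip=[1, 1, 1, 1, 1, 1, 1, 1], xyz=[[0.008, 0, 0], [0.016, 0, 0], [0.023, 0, 0], [0.03, 0, 0], [0.036, 0, 0], [0.04, 0, 0], [0.043, 0, 0], [0.043, 0, 0]], turn=[[0, 0, 0], [0, 0, 0], [0, 0, 0], [0, 0, 0], [0, 0, 0], [0, 0, 0], [0, 0, 0], [0, 0, 0]])

```text
clock: 25.25
ee_pos: [0.5958, 0.1449, 0.0176]
tcp_rot: [1.0, 0.008, -0.004, 0.0]
contact_force: [-13.8, -1.0, 8.6]
grip_width: 0.0002
finger_force: 6.7
```

Request:
apply_moves(grip=[1, 1, 1, 1, 1, 1, 1, 1], xyz=[[0.003, 0, 0], [0.004, 0, 0], [0.004, 0, 0], [-0.05, 0, 0], [-0.15, 0, 0.02], [-0.2, -0.05, 0.12], [-0.25, -0.1, 0.26], [-0.3, -0.15, 0.4]], turn=[[0, 0, 0], [0, 0, 0], [0, 0, 0], [0, 0, 0], [0, 0, 0], [0, 0, 0], [0, 0, 0], [0, 0, 0]])

```text
clock: 26.25
ee_pos: [0.4793, 0.0843, 0.1796]
tcp_rot: [1.0, 0.007, 0.001, 0.0]
contact_force: [1.7, -0.0, 0.9]
grip_width: -0.0001
finger_force: 0.0
```

```bash
python3 - <<'E'
from h import *
print(arm.get_state()['ee_pos'])
im=optics.camera("wrist"); S=optics.camera("side"); T=optics.camera("top")
cv2.imwrite("pics/c8.png",np.hstack([np.vstack([cv2.resize(im[:140],(480,120)),cv2.resize(T[140:220,190:350],(480,240),interpolation=cv2.INTER_CUBIC)]),cv2.resize(S[150:290,160:285],(320,360),interpolation=cv2.INTER_CUBIC)]))
E
```

```text
[0.47926786 0.08434236 0.17960899]
```

View pics/c8.png

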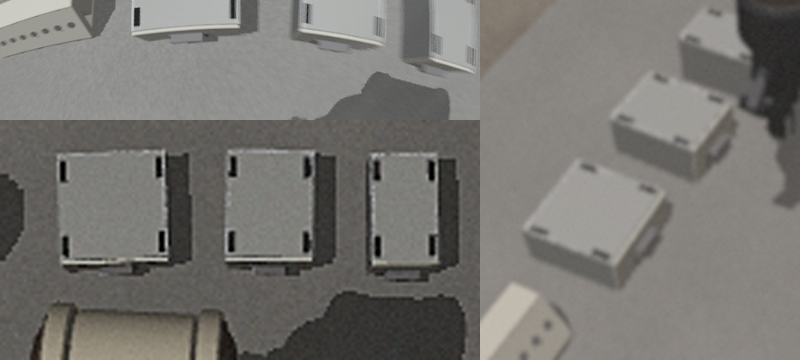

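All three units show closed panels and ledges that look alike. Handing in.

```bash
python3 -c "
from cell import arm
print(arm.hand_in())"
```

```text
the job is handed in; nothing more can be done
None
```

Both drawers are in their matching shells and pushed home until they stopped firmly. In the last pictures both front panels sit flat, and I handed the job in at about 26 s; no verdict came back.

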